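# Bolt down a weldment and take its collar's temperature

### The job

First bolt the welded channel down: slide the jig's bolt fully home through its keeper. Then draw the infrared thermometer out of its sleeve by its neck, lay it right way up wholly on the plywood board and let go, take it again by its handle, and take a reading of the steel collar inside the channel: lens about 40 mm in front of the collar's mouth, looking squarely along its axis, held steady for two seconds, without touching the weldment. Finally lay the thermometer back right way up, wholly on the board, and let go, leaving the bolt home, the weldment in its place and the other things on the bench alone.

Things in the scene. Friction and masses are not known exactly. Their poses are not given: they have to be found in the camera images.
- bolt (a joint): Square steel bolt of the jig, 16 x 16 mm bar 130 mm long, sliding along the fixture's +y; value is metres from drawn back (0) to fully home through the keeper (0.085, a hard end). It starts between 0 and 0.03, stays where it is left, and takes about 3 N to slide
- bolt_grip (a point): Point in the bolt's upright flat steel handle tab: 14 mm thick along the sliding direction, 24 mm wide across it, standing from 36 to 85 mm above the bench; this point is 73 mm above the bench, 12 mm below the tab's top. It moves with the bolt; its y axis is the sliding direction (home is +y)
- fixture: Dark steel weld jig fixed to the bench: 12 mm plate with low stops (24 mm high) about the weldment, bolt guides and keeper (bridges 44 mm high). Origin on the bench under the weldment's origin; x axis from the channel's open mouth towards its end plate; the bolt runs along y at x = +105 mm, over the weldment's foot, keeper at y = +46 mm
- weldment: Bare metal U-channel standing loose in the jig, 1.2 kg: open above and at its mouth (x = -60 mm), two flanges 124 mm long, 52 mm apart inside, 80 mm high (tops 92 mm above the bench), end plate at x = +60 mm; its 6 mm floor sticks out as a foot to x = +135 mm under the bolt. Origin: its underside, 12 mm above the bench; axes as the fixture's
- collar_mouth (a point): Centre of the mouth of the steel collar (tube 40 mm outside, 30 inside, 20 long, axis level) welded to the inside of the end plate, pointing at the channel's mouth; 100 mm inside the channel, 60 mm above the bench. x axis = from channel mouth to end plate: the way the thermometer must look
- thermometer: Infrared thermometer wand, 190 mm, 0.28 kg. Origin on its axis where handle and neck meet; x = viewing direction, z = up (display on top of the handle). Black handle x -95..0 mm, 34 wide, 44 high; grey neck x 0..70 mm, 24 x 24; black round head 28 diameter to x = 95 mm. Laid down, axis 22 mm above the support. Starts handle in the dock, axis 52 mm above the bench
- nose (a point): Centre of the lens face, 95 mm ahead of the thermometer's origin
- tail (a point): End of the handle, 95 mm behind the thermometer's origin
- neck (a point): Middle of the neck, 35 mm ahead of the thermometer's origin: where to take it in the sleeve
- handle (a point): Middle of the handle, 50 mm behind the thermometer's origin: where to take it for the reading
- spot (a point): The thermometer's measuring spot, on its axis 40 mm in front of the lens (135 mm ahead of its origin); for the reading it belongs in the collar's mouth
- dock: Grey sleeve dock fixed to the bench: base 110 x 80 x 30 mm, on it a roofed sleeve 90 mm long, inside 40 mm wide and 52 high (30 to 82 mm above the bench, roof top 87), open only at its mouth, x = -45 mm. Origin on the bench under the sleeve's middle; draw the thermometer straight out along -x, at least 85 mm, to clear it
- pad: Thin plywood board fixed to the bench, 250 mm (x) x 140 mm (y) x 4 mm thick; origin at the centre of its underside
- tube: Bystander: stub of square steel tube standing upright, 40 x 40 x 120 mm, origin at its underside; leave alone
- brush: Bystander: hand brush lying flat, 200 mm long; leave alone
- magnet: Bystander: grey welding magnet with a steel edge bar, about 85 x 82 x 18 mm, lying flat, origin at its underside; leave alone
Not all that is in view belongs to the job. Leave any blue, red or turquoise look-alike of the thermometer alone.

How it is judged:
By the outcome, as a careful person would: the job done as asked, in the order asked, and still so for the second after the job is handed in, with the robot touching nothing.
It also fails if it takes over 72 s, if anything falls off the work surface, if the arm or the gripper's body presses on something with over 40 N, if the wrist force passes 120 N, or if a joint passes its speed limit or range.

### The arm

A 6-joint arm with a two-finger parallel gripper is mounted at the origin on the work surface. World frame = base frame: x ahead of the robot, y to its left, z up, the work surface at z = 0. Lengths are in m, angles in degrees, forces in N, time in s.
With the tool pointing down it reaches from about 0.325 to 0.85 m from the base axis. Payload 15.5 kg.
Tool frame: the origin (TCP) lies at the very end of the fingers, on their centre line; the grasp point (between the pads) lies arm.grip_depth behind it (arm.grip_depth is the distance from the TCP to the grasp point, in m); z points along the fingers, y is the line along which they close (so a half turn about z gives the same grasp; the last joint's range is limited). The gripper opens to 91 mm and grips with 3 to 60 N. Pads are 32 mm wide; open, the fingers measure 118 mm over their backs; the gripper's body (76 mm by 178 mm) begins 60 mm behind the grasp point.
Start: joints at [-81.962, 28.281, 77.091, -0, 74.628, -5.472], TCP at [0.146, -0.608, 0.214] pointing down, gripper open.
Joint ranges: [-166.48, 166.48], [-47.26, 123.95], [12.59, 153.08], [-70.14, 250.14], [6.76, 159.57], [-176.63, 176.63]. Speed limits (degrees/s): [108.29, 108.29, 147.25, 172.46, 172.46, 172.46].

### API

Orientations are given as a 3x3 rotation matrix whose columns are the frame's x, y, z axes.
In Python, from rig import arm gives the robot as it stands. Calls block until the motion is done:
- arm.move_to(position, orientation): joint-space move of the TCP to a pose.
- arm.move_l(position, orientation=None, feed=0.15): straight line of the TCP; orientation=None keeps the orientation; feed is the mean speed in m/s.
- arm.move_joints(angles): joint-space move.
- arm.grip(opening): finger opening in m; the grip force is fixed at half the most; returns when the fingers have stopped.
- arm.sleep(seconds).
- arm.solve_ik(position, orientation): joint angles nearest the present ones, or None.
- arm.snapshot(name): name is "scene" or "side" or "wrist"; returns the picture (384x512x3 uint8, red, green, blue); there is no depth.
- arm.get_calibration(name): a dict with "intrinsics" (3x3 intrinsics, pixels), "k1" (the pictures are not rectified: a ray, as slopes to the right and down, at radius r is drawn at 1 + k1 r^2 times it, then the intrinsics apply), "cam_to_world" (4x4, takes a point from camera to world coordinates). Camera axes: x right, y down, z forward; pixel columns grow to the right and rows downward; lengths in m; the calibration is good to about 2 mm. A picture is of the moment at which its call begins: read the wrist's pose just before it. get_calibration takes no time and is no camera call; for the wrist camera it gives the pose at the moment of the call.
A pose or a line that the arm cannot do raises arm.Unreachable and nothing moves.
- arm.sign_off(): hands the job in; it is judged then, once.
Readings, each from a call of its own:
- arm.current_t(): time.
- arm.current_joint_positions(): joint angles.
- arm.current_dq(): joint speeds.
- arm.current_tau(): joint torques, N m.
- arm.current_ee_pos(): TCP position.
- arm.current_tool_rot(): TCP orientation.
- arm.current_force(): force on the tool from outside, world axes, zero at the start.
- arm.current_torque(): the same for the moment, N m.
- arm.current_width(): finger opening in m.
- arm.current_grasp_force(): force on a finger pad.
Only numpy, scipy, OpenCV 4.12 (cv2) and the standard library are available. Lean on these libraries where they do the work, as an engineer would, in place of code of your own. Each camera call takes 0.05 s, during which the arm holds its last target. There are 200 camera calls.

## Working session

There is one attempt and no reset: what is moved stays moved. The work goes in short steps, each a Python script; the robot and the scene stay as the last script left them, time stands still between calls to the robot, and variables do not carry over. Pictures are saved under pics/ and viewed, at most 10 in all, crops included, and the job is handed in when it is done.

```bash
ls; mkdir -p pics; python3 - <<'E'
from rig import arm
import cv2, numpy as np
for n in ("scene","side"):
    cv2.imwrite(f"pics/{n}0.png",cv2.resize(arm.snapshot(n)[:,:,::-1],None,fx=1.5,fy=1.5)); c=arm.get_calibration(n); print(n,c["intrinsics"],c["k1"],np.round(c["cam_to_world"],3))
print(arm.grip_depth,arm.current_t(),np.round(arm.current_tool_rot(),2))
E
```

```text
pics
scene [[466.56356094   0.         261.4772218 ]
 [  0.         466.56356094 189.35480658]
 [  0.           0.           1.        ]] 0.06313678353050022 [[-0.255  0.754 -0.605  1.325]
 [ 0.967  0.206 -0.151  0.27 ]
 [ 0.011 -0.624 -0.782  1.122]
 [ 0.     0.     0.     1.   ]]
side [[487.53489627   0.         260.6861874 ]
 [  0.         487.53489627 192.0769391 ]
 [  0.           0.           1.        ]] -0.03868810360215687 [[-0.736 -0.531  0.419 -0.201]
 [-0.677  0.585 -0.446  0.846]
 [-0.008 -0.612 -0.791  1.424]
 [ 0.     0.     0.     1.   ]]
0.0188 0.1 [[ 0.97  0.23 -0.  ]
 [ 0.23 -0.97  0.  ]
 [ 0.   -0.   -1.  ]]
```

View pics/scene0.png

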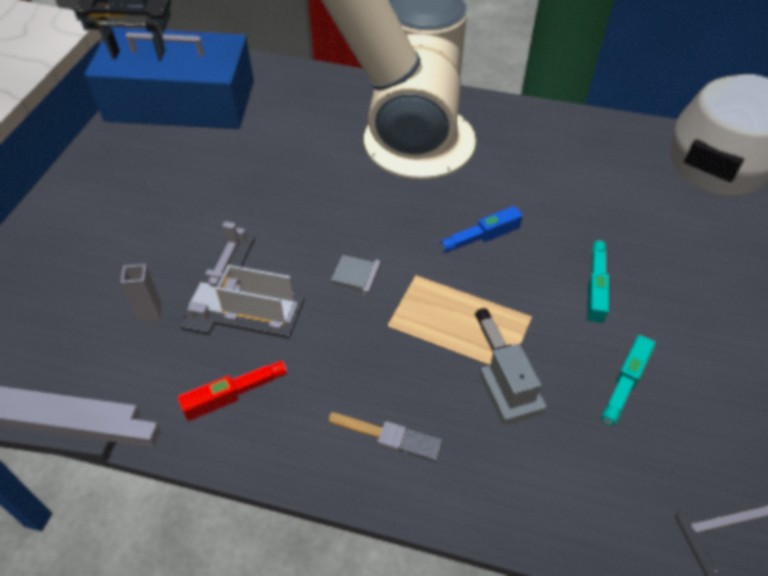

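View pics/side0.png

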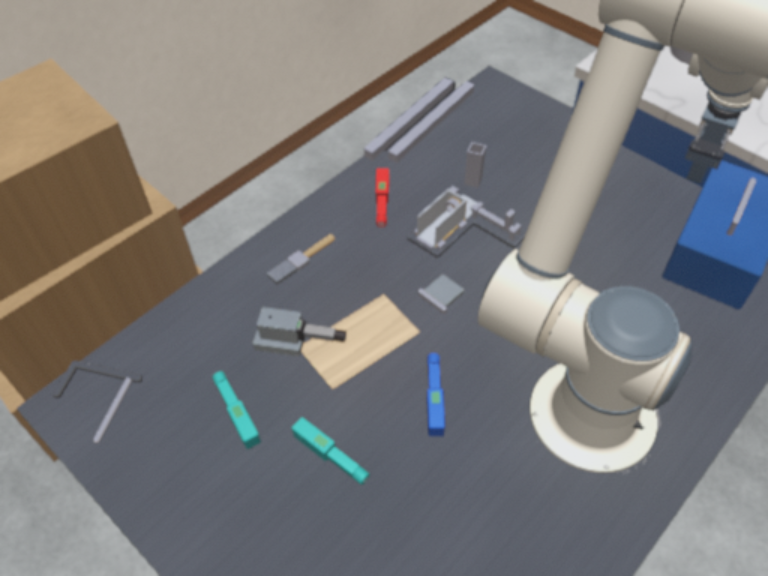

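Scene picture (1.5x scale): the jig is around (245,295), with the bolt tab at (240,230). The grey-necked thermometer sits in the dock at (515,370), its head at (483,315) over the board. The look-alikes are blue, red and turquoise. Next, close wrist looks at the fixture and the dock.

```bash
cat > h.py <<'E'
from rig import arm
import cv2, numpy as np
def ray(c,uv):
    K=c["intrinsics"]; d=np.array([(uv[0]-K[0,2])/K[0,0],(uv[1]-K[1,2])/K[1,1]]); s=d.copy()
    for _ in range(20): s=d/(1+c["k1"]*(s@s))
    T=c["cam_to_world"]; return T[:3,3], T[:3,:3]@np.array([s[0],s[1],1])
def onz(c,uv,z):
    o,r=ray(c,uv); return o+r*(z-o[2])/r[2]
def proj(c,P):
    T=c["cam_to_world"]; p=T[:3,:3].T@(np.asarray(P)-T[:3,3]); s=p[:2]/p[2]; s=s*(1+c["k1"]*(s@s)); K=c["intrinsics"]
    return np.array([K[0,0]*s[0]+K[0,2],K[1,1]*s[1]+K[1,2]])
def tri(c1,uv1,c2,uv2):
    (o1,a),(o2,b)=ray(c1,uv1),ray(c2,uv2)
    t=np.linalg.lstsq(np.c_[a,-b],o2-o1,rcond=None)[0]; p,q=o1+a*t[0],o2+b*t[1]
    return (p+q)/2,np.linalg.norm(p-q)
def down(yaw):  # tool pointing down, closing (y) axis at angle yaw in the world
    c,s=np.cos(yaw),np.sin(yaw); y=np.array([c,s,0]); z=np.array([0,0,-1.]); return np.c_[np.cross(y,z),y,z]
E
python3 - <<'E'
from h import *
c=arm.get_calibration("scene"); s=arm.get_calibration("side")
for n,u,v,z in [("tab",240,228,.085),("weld mid",257,290,.092),("head",483,315,.052),("sleeve",518,365,.087),("padA",415,277,.004),("padB",531,318,.004),("padC",389,322,.004),("mag",355,272,.01),("tube",135,270,.12)]:
    print(n,np.round(onz(c,(u/1.5,v/1.5),z),3))
w=arm.get_calibration("wrist"); R=arm.current_tool_rot(); print(w["intrinsics"][0,0],w["k1"]); T=w["cam_to_world"]
print(np.round(R.T@T[:3,:3],3),R.T@(T[:3,3]-arm.current_ee_pos()))
E
```

```text
tab [ 0.463 -0.262  0.085]
weld mid [ 0.607 -0.168  0.092]
head [0.523 0.248 0.052]
sleeve [0.639 0.326 0.087]
padA [0.428 0.095 0.004]
padB [0.469 0.34  0.004]
padC [0.552 0.073 0.004]
mag [ 0.453 -0.026  0.01 ]
tube [ 0.641 -0.387  0.12 ]
304.86694668258025 -0.03636612735147934
[[-0.001 -0.956 -0.293]
 [ 1.    -0.001  0.   ]
 [-0.001 -0.293  0.956]] [ 0.08358195  0.00198567 -0.17009108]
```

```bash
python3 - <<'E'
from h import *
import pickle
R=down(np.radians(-90))
D={}
for n,p in (("dock",(.54,.25,.26)),("fix",(.55,-.2,.28))):
    arm.move_to(p,R); c=arm.get_calibration("wrist"); im=arm.snapshot("wrist"); D[n]=(c,im)
    cv2.imwrite(f"pics/{n}1.png",cv2.resize(im[:,:,::-1],None,fx=1.5,fy=1.5)); 
pickle.dump(D,open("D.pkl","wb")); print(arm.current_t())
E
```

```text
5.15
```

View pics/fix1.png

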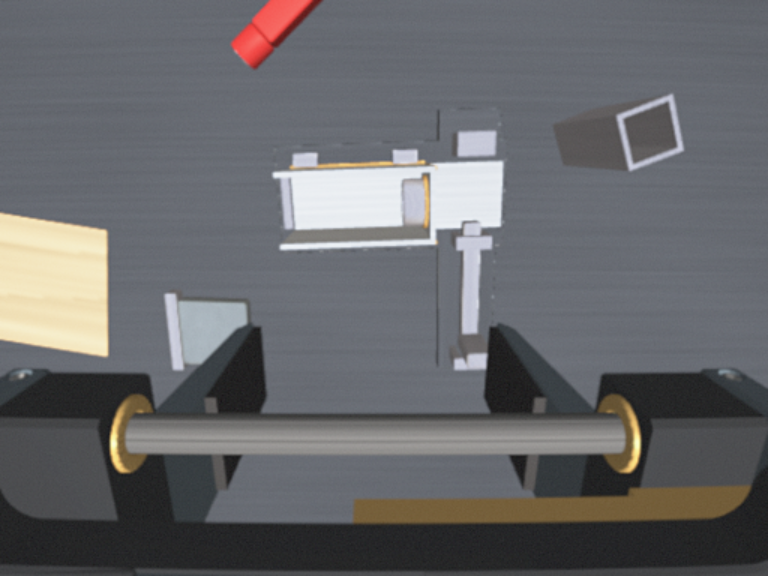

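View pics/dock1.png

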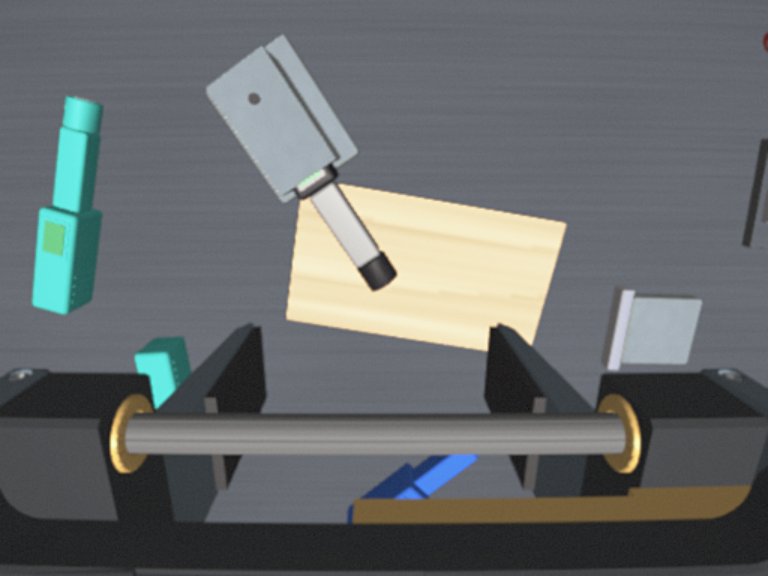

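```bash
python3 - <<'E'
from h import *
import pickle
D=pickle.load(open("D.pkl","rb"))
c=D["fix"][0]
f=lambda c,u,v,z:np.round(onz(c,(u/1.5,v/1.5),z),4)
for n,u,v,z in [("farL",274,175,.092),("farR",427,167,.092),("nearL",281,248,.092),("nearR",436,240,.092),("footA",503,160,.018),("footB",501,228,.018),("tab",473,343,.085),("bolttip",472,222,.036),("keeper",477,142,.044)]: print(n,f(c,u,v,z))
d=D["dock"][0]
for n,u,v,z in [("slvFL",207,90,.087),("slvFR",264,48,.087),("slvNR",340,166,.087),("slvNL",284,201,.087),("neck0",322,193,.064),("neck1",372,260,.064),("padTL",303,185,.004),("padTR",566,224,.004),("padBL",287,320,.004),("padBRline",536,340,.004),("headtip",380,284,.052)]: print(n,f(d,u,v,z))
R=down(np.radians(-90))
arm.move_to((.42,-.27,.22),R); c=arm.get_calibration("wrist"); im=arm.snapshot("wrist"); pickle.dump((c,im),open("tab.pkl","wb"))
cv2.imwrite("pics/tab2.png",cv2.resize(im[:,:,::-1],None,fx=1.5,fy=1.5))
E
```

```text
farL [ 0.6163 -0.1243  0.092 ]
farR [ 0.6222 -0.2408  0.092 ]
nearL [ 0.5596 -0.1264  0.092 ]
nearR [ 0.566  -0.2497  0.092 ]
footA [ 0.6261 -0.3184  0.018 ]
footB [ 0.5636 -0.3214  0.018 ]
tab [ 0.4743 -0.2864  0.085 ]
bolttip [ 0.5719 -0.2895  0.036 ]
keeper [ 0.6413 -0.288   0.044 ]
slvFL [0.6656 0.3644 0.087 ]
slvFR [0.692  0.3226 0.087 ]
slvNR [0.6134 0.2724 0.087 ]
slvNL [0.5884 0.3146 0.087 ]
neck0 [0.5921 0.2887 0.064 ]
neck1 [0.5378 0.2495 0.064 ]
padTL [0.594  0.3126 0.004 ]
padTR [0.5582 0.0674 0.004 ]
padBL [0.4626 0.3347 0.004 ]
padBRline [0.4404 0.0839 0.004 ]
headtip [0.5138 0.2428 0.052 ]
```

View pics/tab2.png

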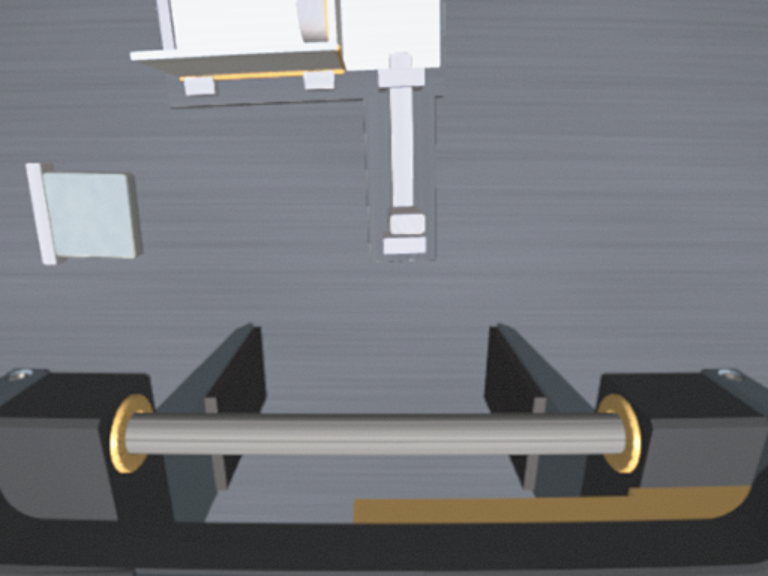

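The tab's top is at (408,223) px, with the rear guide just behind it at (404,245). The tab stands free to grip across its width, and the fixture is turned about +2.9°. I'll grip it and slide the bolt home under force watch.

```bash
python3 - <<'E'
from h import *
import pickle
c,im=pickle.load(open("tab.pkl","rb"))
tab=onz(c,(408/1.5,222.5/1.5),.085); print(tab)
a=.05; fx=np.array([np.sin(a),-np.cos(a),0]); fy=np.array([np.cos(a),np.sin(a),0])
R=down(np.arctan2(fx[1],fx[0]))
arm.grip(.055)
arm.move_to((tab[0],tab[1],.13),R); arm.move_l((tab[0],tab[1],.055),feed=.12)
print("F",np.round(arm.current_force(),1)); arm.grip(0.015); print("w",arm.current_width(),arm.current_grasp_force(),np.round(arm.current_force(),1))
p0=arm.current_ee_pos(); s=.068
arm.move_l(p0+fy*s,feed=.1); print(np.round(arm.current_force(),1),arm.current_width())
while s<.1:
    s+=.002; arm.move_l(p0+fy*s,feed=.05); F=arm.current_force(); print(round(s,3),np.round(F,1),arm.current_t())
    if -F@fy>20: break
print((arm.current_ee_pos()-p0)@fy)
E
```

```text
[ 0.45818691 -0.2943836   0.085     ]
F [ 0.1 -0.5  0.7]
w 0.023859360581001268 29.995588660240173 [-0.5 18.3 13.8]
[ 2.2 -6.7 -4.4] 0.02377761688402388
0.07 [ 0.6 -6.8 -3.8] 9.5083
0.072 [ 0.3 -7.8 -2.5] 9.7583
0.074 [ 0.3 -7.9 -3. ] 10.0083
0.076 [-0.3 -7.3 -4. ] 10.2583
0.078 [-0.2 -8.3 -3.9] 10.5083
0.08 [-12.1 -11.3   4.4] 10.7583
0.082 [-23.8 -14.5  10.1] 11.0083
0.07869083042652748
```

The bolt is home: the force climbs at a hard stop after 79 mm of travel. Next I release it and look closely at the dock and neck.

```bash
python3 - <<'E'
from h import *
import pickle
arm.grip(.05); p=arm.current_ee_pos(); print("F",np.round(arm.current_force(),1)); arm.move_l((p[0],p[1],.17),feed=.25)
c=arm.get_calibration("wrist"); im=arm.snapshot("wrist"); pickle.dump((c,im),open("bolt3.pkl","wb"))
arm.grip(.06)
th=np.radians(-146.5); d=np.array([np.cos(th),np.sin(th)])
neck=np.array([.564,.2695])
q=neck+.055*d
arm.move_to((q[0],q[1],.19),down(th+np.pi/2))
c=arm.get_calibration("wrist"); im2=arm.snapshot("wrist"); pickle.dump((c,im2),open("dock3.pkl","wb"))
cv2.imwrite("pics/d3.png",np.vstack([cv2.resize(im2[:250,:,::-1],None,fx=1.5,fy=1.5),cv2.resize(im[:150,:,::-1],None,fx=1.5,fy=1.5)])); print(arm.current_t(),np.round(arm.current_joint_positions(),0))
E
```

```text
F [0.5 0.8 0.1]
14.5917 [19. 25. 87. -0. 68. 75.]
```

View pics/d3.png

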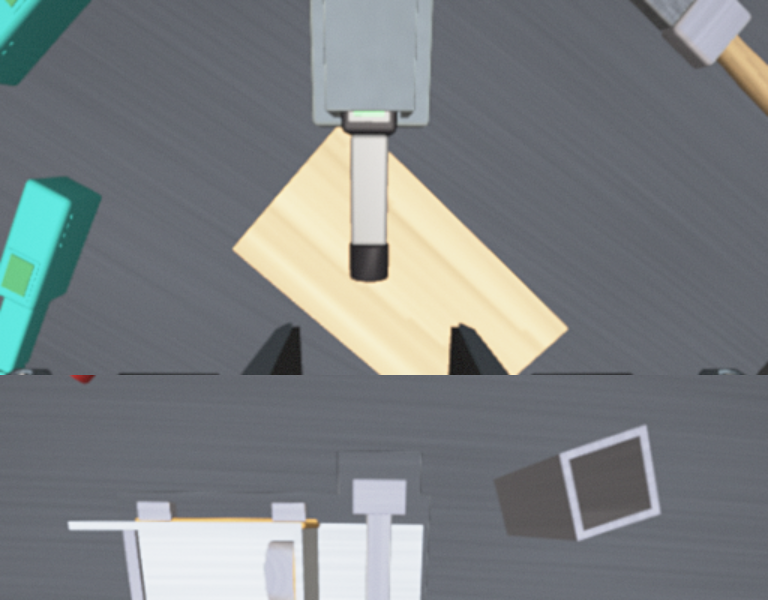

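The neck runs vertically at column 369, rows 134–244, so the heading is right. In the lower crop the bolt is inside the keeper. Now I grip the neck and draw the thermometer out.

```bash
python3 - <<'E'
from h import *
import pickle
c,_=pickle.load(open("dock3.pkl","rb"))
A=onz(c,(369/1.5,134/1.5),.064); B=onz(c,(368.5/1.5,244/1.5),.064); 
for n,u,v in (("padTop",338,127),("padL",233,249),("padR",568,328)): print(n,np.round(onz(c,(u/1.5,v/1.5),.004),4))
v=(B-A)[:2]; print(A,B,np.linalg.norm(v),np.degrees(np.arctan2(v[1],v[0])))
d=v/np.linalg.norm(v); neck=((A+B)/2)[:2]; th=np.arctan2(d[1],d[0]); R=down(th+np.pi/2)
arm.move_l((neck[0],neck[1],.12),R,feed=.2); arm.move_l((neck[0],neck[1],.036),feed=.12)
print("F",np.round(arm.current_force(),1)); arm.grip(.015); print(arm.current_width(),np.round(arm.current_force(),1))
p=arm.current_ee_pos()
arm.move_l((p[0],p[1],p[2]+.002),feed=.05)
arm.move_l((p[0]+.105*d[0],p[1]+.105*d[1],p[2]+.002),feed=.1); print(np.round(arm.current_force(),1),arm.current_width(),arm.current_t())
c=arm.get_calibration("wrist"); im=arm.snapshot("wrist"); s=arm.snapshot("side")
cv2.imwrite("pics/w4.png",np.hstack([im[:,:,::-1],s[100:,100:388,::-1].repeat(1,0) if 0 else cv2.resize(s[150:310,150:300,::-1],(288,384))])); print(np.round(arm.current_ee_pos(),4),th)
E
```

```text
padTop [0.5878 0.3138 0.004 ]
padL [0.4642 0.3349 0.004 ]
padR [0.5593 0.0677 0.004 ]
[0.594983   0.29042032 0.064     ] [0.53722893 0.25303941 0.064     ] 0.0687958233467403 -147.08732474802247
F [0.5 0.7 0.2]
0.02344554351556941 [-1.5  0.8  2.3]
[-0.3 -0.3 -3.5] 0.02349278638945489 18.1417
[0.4784 0.215  0.0381] -2.5671581048031307
```

View pics/w4.png

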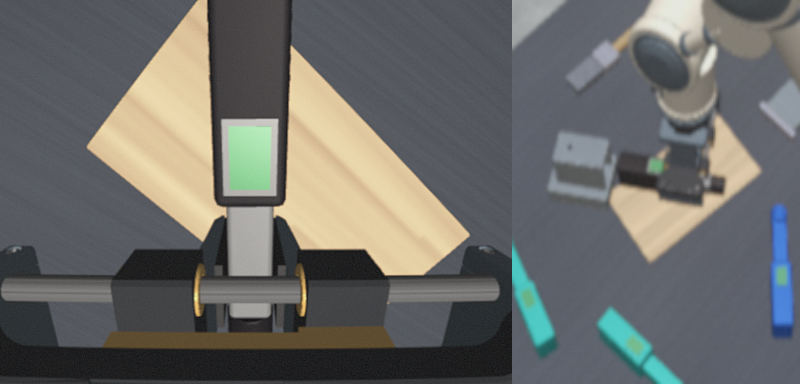

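The thermometer is clear of the sleeve, upright and held by the neck. I'll lay it along the board and regrip it by the handle.

```bash
python3 - <<'E'
from h import *
import pickle
p=arm.current_ee_pos(); th=np.radians(-99.5); d=np.array([np.cos(th),np.sin(th)])
arm.move_l((p[0]+.02*np.cos(-2.567),p[1]+.02*np.sin(-2.567),.10),feed=.25)
o=np.array([.511,.201])+.015*d+.02*np.array([-.986,.167]); R=down(th+np.pi/2); n=o+.035*d
arm.move_to((n[0],n[1],.06),R); arm.move_l((n[0],n[1],.015),feed=.12); F0=arm.current_force()[2]; z=.015
while z>.0075:
    z-=.0015; arm.move_l((n[0],n[1],z),feed=.05); F=arm.current_force()[2]; print(round(z,4),round(F,1))
    if F-F0>3: break
arm.grip(.06); arm.move_l((n[0],n[1],.11),feed=.25)
q=o-.05*d+.0*d; arm.move_l((q[0],q[1],.17),feed=.25)
c=arm.get_calibration("wrist"); im=arm.snapshot("wrist"); pickle.dump((c,im),open("lay5.pkl","wb")); s=arm.snapshot("scene")
h=o-.05*d
cv2.imwrite("pics/l5.png",np.hstack([im[:,:,::-1],cv2.resize(s[150:310,240:390,::-1],(288,384))])); print(arm.current_t(),o,[np.round(proj(c,(*(o+t*d),.048)),0) for t in (-.095,0)])
E
```

```text
0.0135 -4.3
0.012 -3.7
0.0105 -4.3
0.009 5.1
23.025 [0.48880429 0.18954572] [array([250., 140.]), array([250., 232.])]
```

View pics/l5.png

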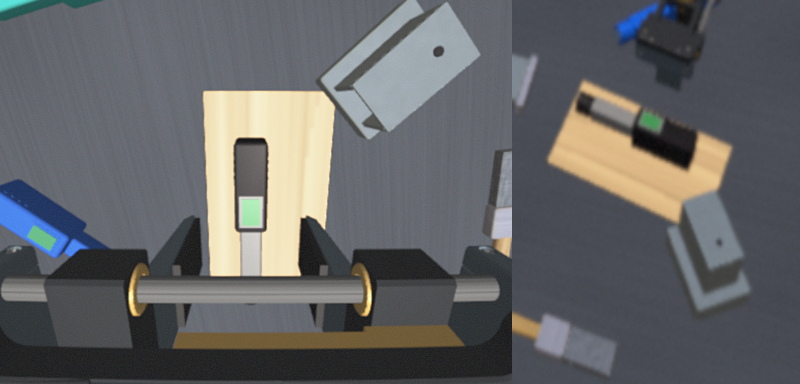

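It lies upright on the board, handle at column 251, rows 139–230, as predicted. Next I grip the handle and refine the channel axis from edge profiles in the stored view.

```bash
python3 - <<'E'
from h import *
import pickle
D=pickle.load(open("D.pkl","rb")); c,im=D["fix"]; g=im.mean(2)
for u in (205,225,245,260): print(u,"far",g[108:122,u].astype(int),"near",g[150:170,u].astype(int))
print("collar col 272:",g[112:156,272].astype(int)); print("row134:",g[134,180:196].astype(int),g[134,260:295].astype(int))
for k,(u,v) in {"collar":(276,134.3),"mouthtop":(268,134.3)}.items(): print(k,onz(c,(u,v),.06))
c5,_=pickle.load(open("lay5.pkl","rb"))
th=np.radians(-99.5); d=np.array([np.cos(th),np.sin(th)]); o=np.array([.48880429,.18954572])
a=onz(c5,(251,139),.048); b=onz(c5,(251,230),.048); print(a,b,o-.095*d,o)
h=o-.05*d
arm.move_l((h[0],h[1],.06),feed=.2); arm.move_l((h[0],h[1],.0115),feed=.12); print(np.round(arm.current_force(),1)); arm.grip(.02); print(arm.current_width(),np.round(arm.current_force(),1))
arm.move_l((h[0],h[1],.15),feed=.2); print(np.round(arm.current_force(),1),arm.current_width(),arm.current_t())
E
```

```text
205 far [209 215 209 165 122 154 232 238 237 235 235 237 239 237] near [238 238 218 147 120 120 124 129 125 122 123 145 208 238 241 226 146 105
  97 112]
225 far [127 170 178 148 146 214 235 235 234 235 236 237 237 235] near [238 234 161 115 124 124 126 125 124 121 123 174 237 242 232 172 115 109
 109 115]
245 far [146 176 158 138 192 231 235 233 234 236 236 238 236 237] near [233 178 128 124 124 124 123 123 121 119 155 222 237 233 185 127 119 113
 112 114]
260 far [176 180 134 150 226 235 233 232 234 234 237 237 236 237] near [218 147 120 121 121 125 122 121 118 135 186 234 237 228 148 106 104 110
 113 113]
collar col 272: [229 232 231 232 233 236 232 170 166 183 191 198 205 204 205 208 206 203
 202 201 200 203 204 203 204 203 204 202 203 203 202 202 202 197 193 187
 174 155 140 128 123 125 122 121]
row134: [111 111 112 113 111 109 106 125 176 205 207 207 206 184 159 212] [239 238 238 238 237 239 238 220 198 189 199 205 204 201 203 206 205 203
 203 204 206 206 202 184 180 175 166 225 236 234 234 235 234 234 234]
collar [ 0.5928487  -0.23426912  0.06      ]
mouthtop [ 0.59283763 -0.22414487  0.06      ]
[0.50574621 0.28390824 0.048     ] [0.49040264 0.19149914 0.048     ] [0.50448381 0.28324285] [0.48880429 0.18954572]
[0.1 0.1 0.2]
0.03370059127025296 [-0.4 -0.5  6.9]
[-0.6 -0.7 -4.5] 0.033769042196251466 25.6333
```

```bash
python3 - <<'E'
from h import *
import pickle
D=pickle.load(open("D.pkl","rb")); c,im=D["fix"]; g=im.mean(2)
no,ni,fo=[],[],[]
for u in range(200,275,5):
    col=g[:,u]; r=160
    r=155+np.argmax(col[155:172]); 
    up=next(k for k in range(r,140,-1) if col[k]<180); dn=next(k for k in range(r,185) if col[k]<180)
    ni.append((u,up+(180-col[up])/(col[up+1]-col[up]))); no.append((u,dn-(180-col[dn])/(col[dn-1]-col[dn])))
    k=next(k for k in range(125,100,-1) if col[k]<200); fo.append((u,k+(200-col[k])/(col[k+1]-col[k])))
L={}
for n,l in (("ni",ni),("no",no),("fo",fo)):
    P=np.array([onz(c,q,.092) for q in l]); f=np.polyfit(P[:,1],P[:,0],1); L[n]=f; print(n,"slope",f[0],"x at y=-.185",np.polyval(f,-.185),"resid",np.abs(np.polyval(f,P[:,1])-P[:,0]).max())
E
```

```text
ni slope -0.03316911371398434 x at y=-.185 0.5652772098719254 resid 0.00014196285275414056
no slope -0.035932583719230846 x at y=-.185 0.5606391311786433 resid 0.00019264669831742243
fo slope 0.02615785292604973 x at y=-.185 0.6198586300004656 resid 0.010209263969871651
```

Channel axis: heading about 2.1° off world −y, passing x≈0.591 at y=−0.185, with the collar mouth at about (0.5925, −0.225, 0.060). I'll stage in front of the channel and check where the nose is.

```bash
cat >> h.py <<'E'
A=.037; FX=np.array([np.sin(A),-np.cos(A),0]); M=np.array([.5925,-.225,.060])
TCP=M-(.135+.0485)*FX; TCP[2]=.0455; RR=down(np.arctan2(FX[1],FX[0])+np.pi/2)
E
python3 - <<'E'
from h import *
import pickle
S=TCP-.09*FX
arm.move_to((S[0],S[1],.12),RR); arm.move_l(S,feed=.2); arm.sleep(.3)
print(np.round(arm.current_ee_pos(),4),arm.current_t())
nose=M-.13*FX; ims=[]
for n in ("scene","side"):
    c=arm.get_calibration(n); im=arm.snapshot(n); cv2.imwrite(f"pics/raw6{n}.png",im[:,:,::-1]); u=proj(c,nose); x0,y0=int(u[0])-35,int(u[1])-45; print(n,u,x0,y0,proj(c,nose-.025*FX))
    ims.append(cv2.resize(im[y0:y0+90,x0:x0+70,::-1],None,fx=5,fy=5,interpolation=cv2.INTER_CUBIC))
cv2.imwrite("pics/s6.png",np.hstack(ims))
E
```

```text
[0.5829 0.0483 0.0465] 27.3083
scene [199.41218336 200.44248421] 164 155 [207.85597968 202.02851268]
side [278.85092186 156.13350784] 243 111 [274.61392556 159.95843598]
```

View pics/s6.png

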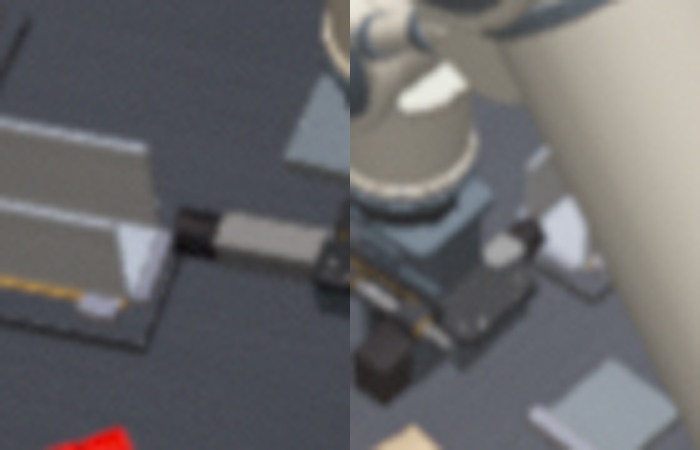

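The nose appears at scene pixel (199.4, 201) against a predicted (199.4, 200.4), so the pitch and position agree. The flange mouth corners are at about (193.4, 184.4) and (187.6, 199.4). I'll check those against the prediction and then go in.

```bash
python3 - <<'E'
from h import *
c=arm.get_calibration("scene"); fy=np.array([-FX[1],FX[0],0]); bad=0
for s,m in ((-1,(193.4,184.4)),(1,(187.6,199.4))):
    P=M-.1*FX+s*.028*fy; P[2]=.092; e=proj(c,P)-m; print(np.round(e,1)); bad=max(bad,np.abs(e).max())
if bad<2.2:
    arm.move_l(TCP,feed=.07); t=arm.current_t(); arm.sleep(.4); print(np.round(arm.current_ee_pos()-TCP,4),np.round(arm.current_force(),1))
    arm.sleep(2.5)
    nose=TCP+0; ims=[]
    for n in ("scene","side"):
        cc=arm.get_calibration(n); im=arm.snapshot(n); cv2.imwrite(f"pics/raw7{n}.png",im[:,:,::-1]); u=proj(cc,M-.04*FX); x0,y0=int(u[0])-35,int(u[1])-45; print(n,u,x0,y0)
        ims.append(cv2.resize(im[y0:y0+90,x0:x0+70,::-1],None,fx=5,fy=5,interpolation=cv2.INTER_CUBIC))
    cv2.imwrite("pics/s7.png",np.hstack(ims)); print(np.round(arm.current_force(),1),arm.current_t())
E
```

```text
[-2.2 -0.3]
[-2.7 -0.1]
```

```bash
python3 - <<'E'
from h import *
import pickle
O=M-.04*FX; fy=np.array([-FX[1],FX[0],0])
loc=lambda P:np.round([(P-O)@FX*1e3,(P-O)@fy*1e3],1)
D=pickle.load(open("D.pkl","rb"))
for f,px in (("fix",[(274,175),(281,248)]),("bolt3.pkl",[(68,149)]),("tab.pkl",[(131,55)])):
    c=D["fix"][0] if f=="fix" else pickle.load(open(f,"rb"))[0]
    for u in px: print(f,loc(onz(c,((u[0]+.5)/1.5-.5,(u[1]+.5)/1.5-.5),.092)))
c=arm.get_calibration("scene")
for u in ((193,184.2),(187.2,199.1)): print("scene",loc(onz(c,u,.092)))
E
```

```text
fix [-60.   27.7]
fix [-60. -29.]
bolt3.pkl [-60.6  28.5]
tab.pkl [-60.3 -27.8]
scene [-65.2 -28.7]
scene [-66.   25.8]
```

All three wrist views agree the channel mouth is at −60 mm. The scene camera differs by about 5 mm along the axis only, and the lateral position agrees. I'll split the difference by backing off 2 mm and take the reading.

```bash
python3 - <<'E'
from h import *
T=TCP-.002*FX; T[2]-=.0005
arm.move_l(T,feed=.07); arm.sleep(.5); print(np.round(arm.current_ee_pos()-T,4),np.round(arm.current_force(),1))
ims=[]
for n in ("scene","side"):
    cc=arm.get_calibration(n); im=arm.snapshot(n); u=proj(cc,M-.04*FX); x0,y0=int(u[0])-35,int(u[1])-45; print(n,u,x0,y0)
    ims.append(cv2.resize(im[y0:y0+90,x0:x0+70,::-1],None,fx=5,fy=5,interpolation=cv2.INTER_CUBIC))
cv2.imwrite("pics/s7.png",np.hstack(ims))
arm.sleep(2.5); print(np.round(arm.current_force(),1),arm.current_t())
E
```

```text
[0. 0. 0.] [ 0.4  0.5 -3.3]
scene [169.27977742 194.79042644] 134 149
side [293.66432424 142.76241466] 258 97
[-0.4  0.  -3.9] 31.9167
```

View pics/s7.png

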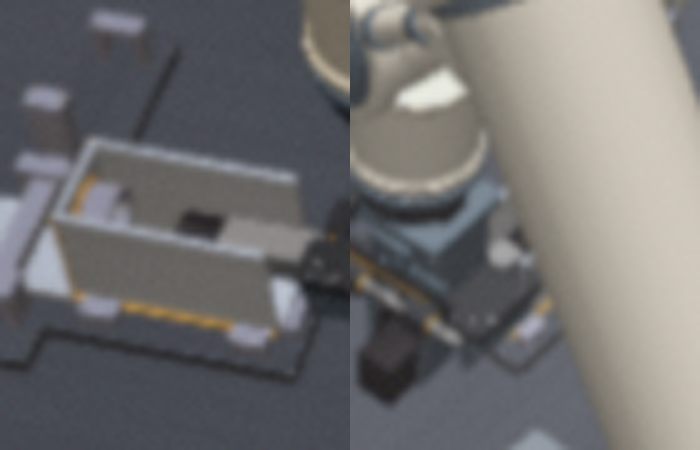

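```bash
python3 - <<'E'
from h import *
c=arm.get_calibration("scene"); fy=np.array([-FX[1],FX[0],0])
cr=lambda P:np.round((proj(c,P)-(134,149)+.5)*5-.5,0)
ang=np.radians([90,135,180,225])
print("collar mouth rim",[cr(M+.02*(np.cos(a)*fy+np.sin(a)*np.array([0,0,1]))) for a in ang])
N=M-.042*FX
print("lens rim",[cr(N+.014*(np.cos(a)*fy+np.sin(a)*np.array([0,0,1]))) for a in ang], "head back",cr(N-.025*FX+[0,0,.014]))
for x,y in ((-60,-28),(-60,28),(64,-28),(64,28)):
    P=M-.04*FX+x/1e3*FX+y/1e3*fy; P[2]=.092; print("corner",x,y,cr(P))
E
```

```text
collar mouth rim [array([106., 197.]), array([117., 184.]), array([124., 192.]), array([125., 215.])]
lens rim [array([178., 216.]), array([185., 208.]), array([190., 213.]), array([190., 229.])] head back [220. 224.]
corner -60 -28 [288. 177.]
corner -60 28 [256. 254.]
corner 64 -28 [ 80. 139.]
corner 64 28 [ 44. 214.]
```

The scene camera puts the channel about 2 px off along the axis and the thermometer about 0.6 px, so the true gap is roughly 37–42 mm. It was steady for 3 s with no contact force. Next I withdraw and lay the thermometer back.

```bash
python3 - <<'E'
from h import *
S=TCP-.1*FX; arm.move_l(S,feed=.12); print(np.round(arm.current_force(),1)); arm.move_l((S[0],S[1],.12),feed=.2)
th=np.radians(-99.5); d=np.array([np.cos(th),np.sin(th)]); o=np.array([.48880429,.18954572]); h=o-.05*d; R=down(th+np.pi/2)
arm.move_to((h[0],h[1],.07),R); arm.move_l((h[0],h[1],.015),feed=.1); F0=arm.current_force()[2]; z=.015
while z>.0085:
    z-=.0012; arm.move_l((h[0],h[1],z),feed=.05); F=arm.current_force()[2]; print(round(z,4),round(F,1))
    if F-F0>3: break
arm.grip(.06); arm.move_l((h[0],h[1],.17),feed=.2); arm.sleep(.5)
w=arm.snapshot("wrist"); s=arm.snapshot("scene"); cv2.imwrite("pics/fin_w.png",w[:,:,::-1])
import pickle; print(arm.current_t())
_,w5=pickle.load(open("lay5.pkl","rb"))
print("diff vs first laying (rows 0-220):",np.abs(w5[:215].astype(int)-w[:215]).mean(),(np.abs(w5[:215].astype(int)-w[:215]).max(2)>60).sum())
g=lambda i:np.where((i[:215,:,1].astype(int)-i[:215,:,0]>25)&(np.arange(512)[None,:]>200)&(np.arange(512)[None,:]<300))
for i in (w5,w): r,k=g(i); print("display",len(r),r.mean(),k.mean())
# bolt: bright in keeper unchanged vs reading-time scene
a=cv2.imread("pics/raw6scene.png")[:,:,::-1].astype(int); dd=(np.abs(a-s).max(2)>50); dd[:,210:]=0; print("scene change left part",np.argwhere(dd)[:5],dd.sum())
E
```

```text
[-0.4 -1.1 -3.2]
0.0138 -4.1
0.0126 -3.6
0.0114 5.9
37.8167
diff vs first laying (rows 0-220): 3.23218871124031 568
display 287 206.5261324041812 250.47038327526133
display 287 206.5261324041812 249.52961672473867
scene change left part [[199 209]
 [200 208]
 [200 209]
 [201 208]
 [201 209]] 22
```

```bash
python3 -c "
from rig import arm
print(arm.sign_off())"
```

```text
the job is handed in; nothing more can be done
None
```

The job is handed in at about 38 s: the bolt is home, the reading was held steady for 3 s with the lens about 37–42 mm from the collar by my estimate and no contact force, and the thermometer is back right way up on the board and released.

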